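Lay the next bench tile with a spacer

TASK

Extend the heat-proof tile strip on the lab bench by one tile. First stand the orange spacer on the bench up against the middle of the free edge of the end white tile, parallel to it; then slide the blue tile flat along the bench (never lifting it) until it lies snug against both the aluminium edging and the spacer; finally take the spacer out, leaving an even joint of the spacer's width, and put it away in the yellow tray. Leave the glass dish, slide box and beaker where they are.

Things in the scene. Friction and masses are not known exactly. Their poses are not given: they have to be found in the camera images.
- strip: Fixed strip on the bench: two white tiles 100 x 100 x 14 mm and an aluminium edging 15 mm wide, 14 mm high. Origin: centre of the underside of the END tile. x points to the edging (its face at x = +50, y from -315 to +165 mm). y runs along the row: other white tile at y = +112, free edge at y = -50 mm. The laid blue tile is centred at x = 0, y = -112 mm. Place and yaw vary.
- tile: Loose blue tile, 100 x 100 x 14 mm, about 0.3 kg, flat on the bench beyond the empty place, off the edging. Origin: centre of the underside; x and y parallel to its sides (at the start within 0.35 rad of the strip's). Too wide for most grippers; a push of 2 to 6 N slides it.
- spacer: Orange rigid spacer, 60 g, standing upright. Foot 80 mm long (x), 12 mm thick (y), 18 mm high; on its middle a grip tab 40 mm long (x), 12 mm thick (y), from 18 to 58 mm high. Origin: centre of the underside, z up. The joint is its 12 mm: its origin is at strip y = -56 mm when it touches the white tile. Starts on the left or right, turned up to 0.6 rad.
- tray: Fixed yellow open tray, outside 100 mm (its x) x 130 mm (its y) x 20 mm high, walls and floor 5 mm thick. Origin: centre of the underside, z up. On the left or the right side, opposite the spacer.
- dish: Loose shallow glass dish, 96 mm across, 18 mm high, origin at the centre of the underside. Bystander, beyond the edging.
- slidebox: Loose wooden slide box, 50 x 85 x 28 mm, origin at the centre of the underside. Bystander, right of the work.
- beaker: Loose glass beaker, 70 mm across, 90 mm high, origin at the centre of the underside. Bystander, left of the strip.
Mind the look-alikes: they are no part of the job. Several things have the shape of the spacer; the one meant has the colours described above. Several things have the shape of the tray; the one meant has the colours described above.

How it is judged:
By the outcome, as a careful person would: the job done as asked, in the order asked, and still so for the second after the job is handed in, with the robot touching nothing.
It also fails if it takes over 72 s, if anything falls off the work surface, if the arm or the gripper's body presses on something with over 40 N, if the wrist force passes 120 N, or if a joint passes its speed limit or range.

ROBOT

A 7-joint arm with a two-finger parallel gripper is mounted at the origin on the work surface. World frame = base frame: x ahead of the robot, y to its left, z up, the work surface at z = 0. Lengths are in m, angles in rad, forces in N, time in s.
With the tool pointing down it reaches from about 0.425 to 0.95 m from the base axis. Payload 16.7 kg.
Tool frame: the origin (TCP) lies midway between the tips of the shut fingers; the grasp point (between the pads) lies 19 mm behind it (ctrl.grip_point_offset is the z of the grasp point in the tool frame, in m); z points along the fingers, y is the line along which they close (so a half turn about z gives the same grasp; the last joint's range is limited). The gripper opens to 94 mm and grips with 3 to 60 N. Pads are 16 mm wide; open, the fingers measure 119 mm over their backs; the gripper's body (75 mm by 177 mm) begins 78 mm behind the grasp point.
Start: joints at [1.06, 0.426, 0.074, 1.606, -0.034, 1.111, -0.067], TCP at [0.238, -0.632, 0.205] pointing down, gripper open.
Joint ranges: [-2.85, 2.85], [-0.5, 2.14], [-1.23, 1.37], [0.21, 2.46], [-1.02, 4.16], [0.16, 2.05], [-2.73, 2.73]. Speed limits (rad/s): [1.89, 1.89, 2.39, 2.39, 3.01, 3.01, 3.01].

INTERFACE

Orientations are given as [roll, pitch, yaw] about the fixed x, y, z axes, in that order (R = Rz(yaw) Ry(pitch) Rx(roll)).
In Python, from rig import sense, vision, job, finder, ctrl gives the robot as it stands.
- The arm moves only by the tool jog_arm, never from a script. Its argument "increments" is a list that holds one entry, the list of rows, each a list of 5 numbers: the finger opening in mm, from 0 to 94, then the shift along the tool's x, y, z in mm, then the turn about the tool's z in rad. A call has 1 to 8 rows; each row is the pose to reach, as a shift and turn from the pose commanded when the call began, along the tool's axes at that moment; what a row does not reach only later rows make up. A row lasts 1/12 s, in which the tool goes at most 41.7 mm and 7.16 degrees, less where a joint would pass 70% of its speed; a pose out of reach is approached as far as the arm can. A call with a gripper value outside its range is refused whole. The fingers move at their own pace and stop on an object; the grip force is fixed at half the most. Time passes only in rows, so rows that repeat a pose let the fingers close. It gives the time, the measured TCP pose, the force, the opening and the grip force at its end, in the units of the state.
- sense(): the state, without advancing time (a new reading comes with each control period).
- vision.read_camera(name): name is "scene" or "top"; returns a dict with "pixels" (420x560x3 uint8, blue, green, red), "fx", "fy", "cx", "cy" (pixels), "camera_from_world" (4x4, takes a point from world to camera coordinates). Camera axes: x right, y down, z forward; pixel columns grow to the right and rows downward; lengths in m; the calibration is good to about 2 mm. A picture is of the moment at which its call begins. There is no depth.
- job.job_done(): hands the job in; it is judged then, once.
Trained networks look in a picture, given as the dict that the camera call returned (one of the last four; its "shot" number tells which), for a name from the list of things; names that differ only in an ending like _2 or _b are one class to them, and where a whole thing is asked for, a point or a joint stands for the part that bears it (a point fixed in the world has none). Each returns a list of dicts, best first, with "confidence" (0 to 1); they miss things now and then, are a little off and sometimes report something else, mostly with a low value. They report only what shows in the picture. A call takes as long as a camera call. They do not tell look-alikes from the thing itself.
- finder.masks_of(picture, name): "region" (420x560 bool, what is visible of it) and "bbox" ([centre column, centre row, width, height] in pixels, round what is visible of it).
- finder.tip_of(picture, name): "xy" ([column, row] in pixels: a listed point, or the origin of a listed thing).
The state is a dict: "time_s": time; "joint_positions": joint angles; "qvel": joint speeds; "effort": joint torques, N m; "position": TCP position; "eef_rot": TCP orientation; "wrist_force": force on the tool from outside, world axes, zero at the start; "torque": the same for the moment, N m; "finger_gap": opening from 0.0 (shut) to 1.0 (fully open); "gripper_force": force on a finger pad.
Only numpy, scipy, OpenCV 4.12 (cv2) and the standard library are available. Lean on these libraries where they do the work, as an engineer would, in place of code of your own. Each camera call takes 0.05 s, during which the arm holds its last target. There are 200 camera calls.

## Working session

There is one attempt and no reset: what is moved stays moved. The work goes in short steps, Python scripts to look and compute and a tool call to move; the robot and the scene stay as the last step left them, time stands still between calls to the robot, and variables do not carry over. Pictures are saved under pics/ and viewed, at most 10 in all, crops included, and the job is handed in when it is done.

Besides the shell and the picture viewer there is one more tool, called after "Call:" by a JSON object that holds its "op" and its "data", one argument or row to a line. jog_arm: Moves the arm, as the interface text tells. Its arguments: {"type":"object","properties":{"increments":{"type":"array","items":{"type":"array","items":{"type":"array","items":{"type":"number"}}}}},"required":["increments"]}

```bash
mkdir -p pics; ls
python3 - <<'E'
from rig import sense, vision, job, finder, ctrl
import cv2,numpy as np
s=sense();print(s['time_s'],s['position'],s['eef_rot'],s['finger_gap'],ctrl.grip_point_offset)
for n in ("scene","top"):
    p=vision.read_camera(n);cv2.imwrite(f"pics/{n}0.png",p["pixels"]);print(p["fx"],p["cx"],p["cy"]);print(np.round(p["camera_from_world"],3).tolist())
    for t in ("strip","tile","spacer","tray","dish","slidebox","beaker"):
        print(t,[(np.round(d["xy"],1).tolist(),round(d["confidence"],2)) for d in finder.tip_of(p,t)])
E
```

```text
pics
0.0 [ 0.23809265 -0.63113389  0.20477908] [-3.14032057e+00  7.09052151e-05  3.60698678e-01] 1.002705761857873 -0.0188
463.8884432984793 278.6439667637446 209.00137390979143
[[-0.008, 1.0, -0.013, 0.06], [0.834, -0.0, -0.551, -0.46], [-0.551, -0.015, -0.834, 1.645], [0.0, 0.0, 0.0, 1.0]]
strip [([368.2, 226.3], 0.69)]
tile [([291.8, 207.7], 0.81)]
spacer [([413.9, 162.5], 0.6), ([382.0, 165.6], 0.53)]
tray [([108.8, 177.1], 0.8), ([174.1, 173.7], 0.65)]
dish [([357.8, 280.0], 0.92), ([291.5, 208.1], 0.46)]
slidebox [([159.2, 214.3], 0.57)]
beaker [([468.5, 226.6], 0.73)]
408.75979480072056 283.1384256797885 211.86063787861025
[[-0.039, -0.999, 0.002, -0.023], [-0.977, 0.038, -0.208, 0.564], [0.207, -0.01, -0.978, 1.28], [0.0, 0.0, 0.0, 1.0]]
strip [([214.3, 199.1], 0.92), ([194.2, 271.0], 0.33)]
tile [([273.9, 218.2], 0.95), ([380.0, 247.7], 0.7)]
spacer [([161.6, 276.4], 0.63), ([195.4, 270.0], 0.56)]
tray [([378.9, 250.6], 0.6), ([443.0, 244.7], 0.59)]
dish [([219.0, 160.5], 0.8)]
slidebox [([386.0, 210.5], 0.74), ([133.1, 208.2], 0.72)]
beaker [([133.0, 207.5], 0.67)]
```

View pics/top0.png

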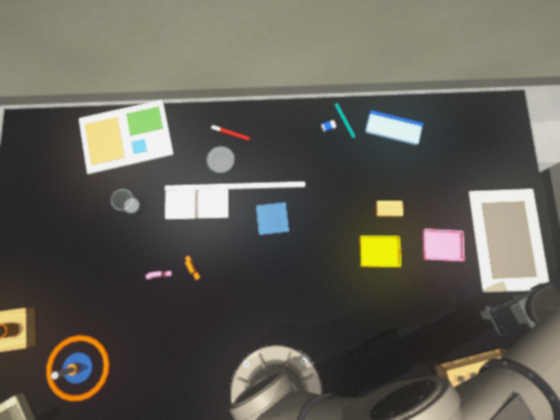

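View pics/scene0.png

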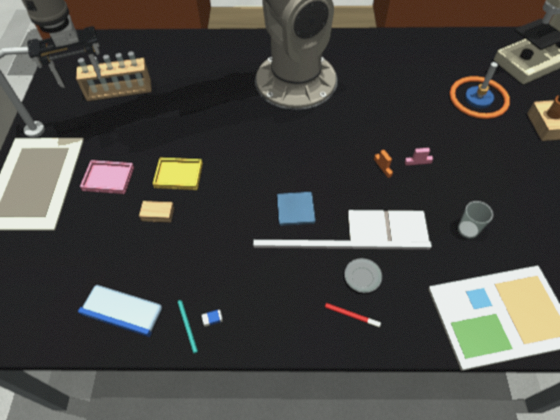

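Top view: there are two spacer shapes, orange at (192,268) and pink at (158,274), and two tray shapes, yellow at (380,251) and pink at (443,244). By colour the orange spacer and the yellow tray are the ones meant. I'll confirm that in a crop and fit poses by silhouette.

```bash
cat > h.py <<'E'
from rig import sense, vision, job, finder, ctrl
import cv2,numpy as np
from scipy.optimize import minimize
from scipy.spatial.transform import Rotation as R
U=4
def box(x0,x1,y0,y1,z0,z1): return np.array([[x,y,z] for x in(x0,x1) for y in(y0,y1) for z in(z0,z1)],float)/1000
M=dict(tile=[box(-50,50,-50,50,0,14)],tray=[box(-50,50,-65,65,0,20)],
 spacer=[box(-40,40,-6,6,0,18),box(-20,20,-6,6,18,58)],
 strip=[box(-50,50,-50,50,0,14),box(-50,50,62,162,0,14),box(50,65,-315,165,0,14)])
def proj(p,X):
    T=np.asarray(p["camera_from_world"]);c=X@T[:3,:3].T+T[:3,3]
    return np.c_[p["fx"]*c[:,0]/c[:,2]+p["cx"],p["fy"]*c[:,1]/c[:,2]+p["cy"]]
def ray(p,uv,z):
    T=np.asarray(p["camera_from_world"]);Rm=T[:3,:3];o=-Rm.T@T[:3,3]
    d=Rm.T@[(uv[0]-p["cx"])/p["fx"],(uv[1]-p["cy"])/p["fy"],1];return o+d*(z-o[2])/d[2]
def colour(p,name):
    im=cv2.resize(p["pixels"],None,fx=U,fy=U,interpolation=cv2.INTER_CUBIC);h,s,v=cv2.split(cv2.cvtColor(im,cv2.COLOR_BGR2HSV))
    return {"tile":(h>95)&(h<118)&(s>90)&(v>70),"tray":(h>22)&(h<36)&(s>120)&(v>80),
     "spacer":(h>3)&(h<20)&(s>130)&(v>70),"strip":(s<70)&(v>115)}[name]
def render(p,name,q):
    m=np.zeros((420*U,560*U),np.uint8);c,s=np.cos(q[2]),np.sin(q[2])
    for b in M[name]:
        X=b@np.array([[c,s,0],[-s,c,0],[0,0,1]])+[q[0],q[1],0]
        uv=(proj(p,X)+.5)*U-.5
        cv2.fillConvexPoly(m,cv2.convexHull(np.round(uv*16).astype(np.int32)),1,shift=4)
    return m>0
def fit(ps,name,q0,pad=12):
    W=[]
    for p in ps:
        r=render(p,name,q0).astype(np.uint8);g=cv2.dilate(r,np.ones((2*pad*U+1,)*2,np.uint8))>0
        y,x=np.where(g);sl=np.s_[y.min():y.max(),x.min():x.max()];W.append((p,sl,g[sl],colour(p,name)[sl]&g[sl]))
    def cost(q): return sum(1-(lambda r:(r&m).sum()/((r|m)&g).sum())(render(p,name,q)[sl]) for p,sl,g,m in W)/len(W)
    best=None
    for d in (0,.3,-.3,.6,-.6) if len(q0)==3 else (0,):
        st=np.array([q0[0],q0[1],q0[2]+d]);sx=np.array([st]+[st+e for e in np.diag([.012,.012,.15])])
        r=minimize(cost,st,method="Nelder-Mead",options=dict(initial_simplex=sx,xatol=1e-4,fatol=1e-4,maxiter=90))
        if best is None or r.fun<best.fun: best=r
    return best.x,best.fun
def shots(): return [vision.read_camera(n) for n in("top","scene")]
def report(world,yaw):
    "shift/turn in tool axes (mm, rad) to bring TCP to world xyz with tool-x yaw"
    s=sense();Rm=R.from_euler("xyz",s["eef_rot"]).as_matrix();d=Rm.T@(np.array(world)-s["position"])*1000
    y=np.arctan2(Rm[1,0],Rm[0,0]);t=-((yaw-y+np.pi/2)%np.pi-np.pi/2);return np.round(d,1),round(t,3)
E
python3 - <<'E'
from h import *
ps=shots();t=ps[0]
cv2.imwrite("pics/crop.png",np.vstack([cv2.resize(t["pixels"][230:300,130:230],None,fx=4,fy=4),cv2.resize(t["pixels"][220:290,350:450],None,fx=4,fy=4)]))
g={"strip":(214,203,0.),"tile":(273,218,0.),"spacer":(192,268,0.6),"tray":(380,251,0.)}
for n,(u,v,a) in g.items():
    x=ray(t,(u,v),.01);q0=(x[0],x[1],a)
    for w in(ps,ps[:1],ps[1:]):
        q,f=fit(w,n,q0);print(n,np.round(q,4),round(f,3));q0=tuple(q)
for n in("dish","slidebox","beaker"):
    print(n,[np.round(ray(p,d["xy"],0)[:2],3).tolist() for p in ps for d in finder.tip_of(p,n)[:2]])
print(sense()["time_s"],[p["shot"] for p in ps])
E
```

```text
strip [ 0.6123  0.1928 -0.0109] 0.108
strip [ 0.6154  0.1927 -0.0107] 0.114
strip [ 0.6103  0.1929 -0.0074] 0.063
tile [ 0.5518 -0.0079  0.083 ] 0.056
tile [ 0.5525 -0.0075  0.0725] 0.06
tile [ 0.5499 -0.0081  0.081 ] 0.037
spacer [0.3951 0.2615 0.4611] 0.238
spacer [0.3969 0.2631 0.4102] 0.373
spacer [0.3947 0.2615 0.4825] 0.082
tray [ 0.4246 -0.3636 -0.059 ] 0.086
tray [ 0.4249 -0.3628 -0.0795] 0.134
tray [ 0.4245 -0.3638 -0.0563] 0.035
dish [[0.766, 0.178], [0.775, 0.166], [0.625, 0.471]]
slidebox [[0.569, -0.399], [0.574, -0.395]]
beaker [[0.62, 0.471], [0.618, 0.474]]
1.2 [3, 4]
```

View pics/crop.png

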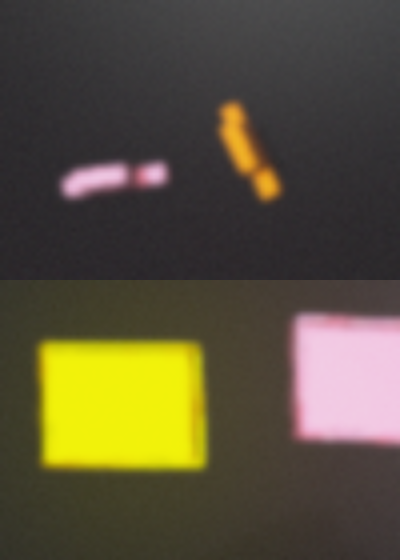

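Confirmed: the orange spacer (crop, top, at about 250,150) and the yellow tray. The scene-camera fits are clean. I'll approach the spacer on an arc.

Run:
```python
from h import *
for w in((.47,-.4,.2),(.53,-.08,.2),(.40,.262,.12)): print(report(w,.475))
```

```text
(array([ 298.5, -134.8,    5.5]), np.float64(-0.114))
(array([ 467.6, -413.1,    5.5]), np.float64(-0.114))
(array([ 466.7, -778.9,   85.6]), np.float64(-0.114))
```

Call:
{"op": "jog_arm", "data": {
  "increments": [
    [[94,37,-17,1,-0.05],[94,74,-34,2,-0.11],[94,112,-51,3,-0.11],[94,149,-68,3,-0.11],[94,187,-85,4,-0.11],[94,224,-101,5,-0.11],[94,262,-118,5,-0.11],[94,300,-135,5,-0.11]]
  ]
}}

```text
time_s: 1.87
position: [0.4724, -0.3978, 0.2007]
eef_rot: [3.141, -0.0, 0.47]
wrist_force: [1.4, -1.0, -0.7]
finger_gap: 0.998
gripper_force: 0.0
```

Run:
```python
from h import *
for w in((.53,-.08,.2),(.40,.262,.12)): print(report(w,.475))
```

```text
(array([ 195.4, -257.1,    0.7]), np.float64(-0.005))
(array([ 234.5, -620.9,   80.6]), np.float64(-0.005))
```

Call:
{"op": "jog_arm", "data": {
  "increments": [
    [[94,24,-32,0,0],[94,49,-64,0,0],[94,73,-96,0,0],[94,98,-128,0,0],[94,122,-161,0,0],[94,146,-193,0,0],[94,171,-225,0,0],[94,195,-257,0,0]]
  ]
}}

```text
time_s: 2.53
position: [0.5286, -0.0799, 0.2009]
eef_rot: [3.141, -0.001, 0.471]
wrist_force: [-0.3, -0.9, 0.1]
finger_gap: 1.002
gripper_force: 0.0
```

Run:
```python
from h import *
ps=[vision.read_camera("scene")]
q,f=fit(ps,"spacer",(.395,.2615,.475));print(q,f)
print(report((*q[:2],.12),q[2]))
```

```text
[0.39471795 0.26157127 0.48018496] 0.08035896389965325
(array([  32.9, -357.8,   81.7]), np.float64(-0.002))
```

Call:
{"op": "jog_arm", "data": {
  "increments": [
    [[94,4,-41,0,0],[94,8,-82,5,0],[94,12,-123,10,0],[94,16,-164,20,0],[94,20,-205,35,0],[94,24,-246,50,0],[94,28,-287,65,0],[94,31,-328,81,0]]
  ]
}}

```text
time_s: 3.25
position: [0.4102, 0.2178, 0.1229]
eef_rot: [-3.142, -0.001, 0.47]
wrist_force: [1.7, 0.4, -0.3]
finger_gap: 1.0
gripper_force: 0.0
```

Run:
```python
from h import *
print(report((.3948,.2616,.027),.48))
```

```text
(array([  6. , -46. ,  95.9]), np.float64(-0.01))
```

Call:
{"op": "jog_arm", "data": {
  "increments": [
    [[45,3,-23,10,-0.01],[45,6,-46,20,-0.01],[45,6,-46,40,-0.01],[45,6,-46,60,-0.01],[45,6,-46,80,-0.01],[45,6,-46,96,-0.01],[45,6,-46,96,-0.01],[45,6,-46,96,-0.01]]
  ]
}}

```text
time_s: 3.92
position: [0.395, 0.2599, 0.0268]
eef_rot: [-3.141, 0.001, 0.481]
wrist_force: [0.2, 0.5, 1.5]
finger_gap: 0.489
gripper_force: 0.0
```

Call:
{"op": "jog_arm", "data": {
  "increments": [
    [[0,0,0,0,0],[0,0,0,0,0],[0,0,0,0,0],[0,0,0,0,0],[0,0,0,0,0],[0,0,0,0,0]]
  ]
}}

```text
time_s: 4.42
position: [0.3956, 0.26, 0.0274]
eef_rot: [3.142, -0.001, 0.481]
wrist_force: [0.2, -1.3, 8.2]
finger_gap: 0.123
gripper_force: 30.0
```

Run:
```python
from h import *
s=sense();print(s['position'],s['eef_rot'],s['finger_gap']*94,s['gripper_force'])
ps=[vision.read_camera("scene")];cv2.imwrite("pics/g.png",cv2.resize(ps[0]["pixels"][110:280,230:480],None,fx=3,fy=3))
print(fit(ps,"tile",(.55,-.008,.08)))
t=-.008;print(report((.611+.056*np.sin(t)*1, .193-.066*np.cos(t),.1),t))
```

```text
[0.39558043 0.25995515 0.02737721] [ 3.14151004e+00 -6.04567717e-04  4.80600973e-01] 11.604936565277619 29.989411532878876
(array([ 0.55000001, -0.00808378,  0.08250964]), np.float64(0.03732282602747228))
(array([129.2, 217.3, -72.5]), np.float64(0.489))
```

View pics/g.png

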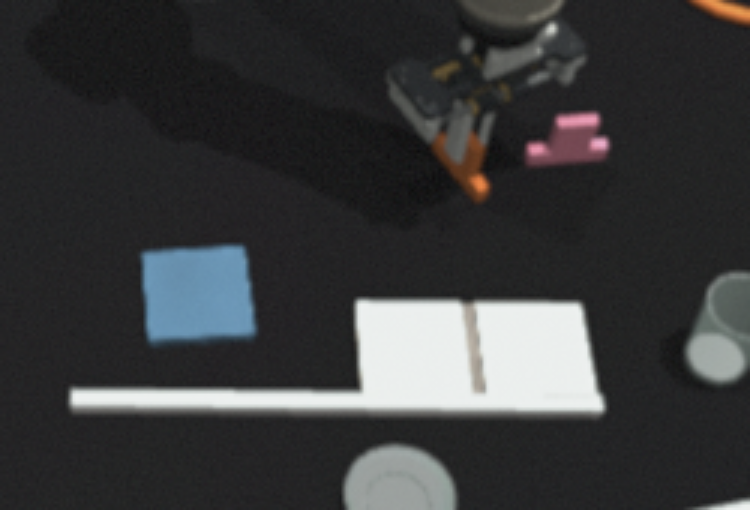

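Picture: the orange spacer is held by its tab at about (460,160), with the blue tile at (198,292) and the white free edge at x≈357. Now I'll carry it over the empty place.

Call:
{"op": "jog_arm", "data": {
  "increments": [
    [[0,0,0,-35,0],[0,10,20,-72,0.1],[0,30,55,-72,0.2],[0,50,90,-72,0.3],[0,70,125,-72,0.4],[0,90,160,-72,0.49],[0,110,190,-72,0.49],[0,127,219,-72,0.49]]
  ]
}}

```text
time_s: 5.13
position: [0.611, 0.123, 0.099]
eef_rot: [3.141, -0.0, -0.011]
wrist_force: [0.2, 0.6, -0.1]
finger_gap: 0.122
gripper_force: 30.0
```

Run:
```python
from h import *
s=sense();print(s['position'],s['eef_rot'],s['finger_gap']*94,s['gripper_force'],s['wrist_force'])
ps=shots()
for w in(ps,ps[:1],ps[1:]):
  q,f=fit(w,"strip",(.611,.193,-.008),6);print(q,f)
t=q[2]
print(report((q[0]-.066*-np.sin(t),q[1]-.066*np.cos(t),.029),t))
```

```text
[0.61100331 0.12296168 0.09902536] [ 3.14142711e+00 -3.36894382e-04 -1.06432276e-02] 11.512808327522075 29.986340403556824 [ 0.21941332  0.59455671 -0.09168941]
[ 0.61213474  0.19340776 -0.01139034] 0.17914079428779034
[ 0.61641821  0.19340237 -0.01233623] 0.26944160550032514
[ 0.61024153  0.19339409 -0.00756592] 0.06085312536925436
(array([-3.4, -7.2, 69.5]), np.float64(-0.007))
```

Run:
```python
from h import *
for i in range(2):
  s=sense();print(s['time_s'],s['position'],s['eef_rot'],np.abs(s['qvel']).max())
t=-.0076;print(report((.6097,.1274,.029),t))
```

```text
5.2333 [0.61296428 0.12017445 0.09853907] [ 3.14051267e+00 -1.18933356e-03 -1.49161277e-02] 0.08194707313632701
5.2333 [0.61296428 0.12017445 0.09853907] [ 3.14051267e+00 -1.18933356e-03 -1.49161277e-02] 0.08194707313632701
(array([-3.5, -7.3, 69.5]), np.float64(-0.007))
```

Call:
{"op": "jog_arm", "data": {
  "increments": [
    [[0,0,0,0,0],[0,0,0,20,0],[0,0,0,40,0],[0,0,0,60,0],[0,0,0,69,0],[0,0,0,69,0],[0,0,0,69,0],[0,0,0,69,0]]
  ]
}}

```text
time_s: 5.9
position: [0.6093, 0.1251, 0.0309]
eef_rot: [-3.141, -0.001, -0.009]
wrist_force: [-0.2, 0.1, -0.5]
finger_gap: 0.124
gripper_force: 30.0
```

Run:
```python
from h import *
p=vision.read_camera("scene");s=sense();print(s['time_s'],s['position'],s['eef_rot'],s['wrist_force'])
print(fit([p],"spacer",(.61,.124,0),10))
t=-.0076;print(report((.6097,.1374,.0275),t))
cv2.imwrite("pics/pl.png",cv2.resize(p["pixels"][180:260,300:420],None,fx=5,fy=5))
```

```text
5.95 [0.60950744 0.12493481 0.03100032] [-3.14119564e+00 -1.09407940e-03 -8.88898012e-03] [ 1.30097975  0.73309994 -1.09348239]
(array([ 0.60942004,  0.12920954, -0.1784878 ]), np.float64(0.27742888806797195))
(array([  0.1, -12.5,   3.5]), np.float64(-0.001))
```

View pics/pl.png

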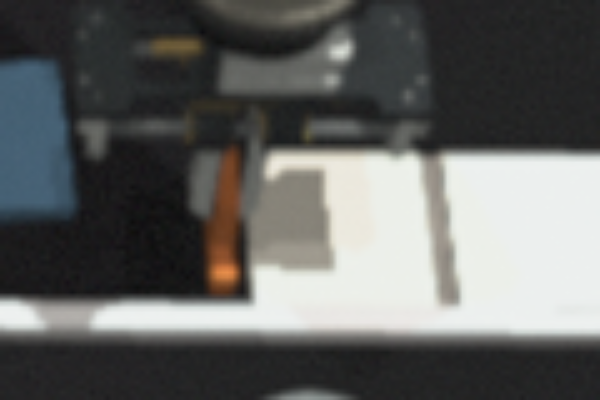

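Call:
{"op": "jog_arm", "data": {
  "increments": [
    [[0,0,-3,1,0],[0,0,-6,2.5,0],[0,0,-8,2.5,0],[0,0,-10,2.5,0],[0,0,-11,2.5,0],[0,0,-12,2.5,0],[0,0,-12,2.5,0]]
  ]
}}

```text
time_s: 6.53
position: [0.6093, 0.1358, 0.0275]
eef_rot: [3.141, 0.0, -0.01]
wrist_force: [-0.1, -4.9, 2.0]
finger_gap: 0.128
gripper_force: 30.0
```

Call:
{"op": "jog_arm", "data": {
  "increments": [
    [[0,0,-1,0,0],[0,0,-2,0,0],[0,0,-3,0,0],[0,0,-3,0,0],[0,0,-3,0,0]]
  ]
}}

```text
time_s: 6.95
position: [0.6093, 0.1361, 0.0275]
eef_rot: [3.138, 0.001, -0.011]
wrist_force: [-2.1, -15.1, 6.5]
finger_gap: 0.127
gripper_force: 30.0
```

Call:
{"op": "jog_arm", "data": {
  "increments": [
    [[0,0,2.5,0,0],[0,0,3,0,0],[0,0,3,0,0],[40,0,3,0,0],[40,0,3,0,0],[40,0,3,0,0],[40,0,3,0,0]]
  ]
}}

```text
time_s: 7.53
position: [0.6093, 0.1371, 0.0275]
eef_rot: [-3.141, -0.0, -0.009]
wrist_force: [-0.6, -0.7, 0.6]
finger_gap: 0.372
gripper_force: 0.0
```

Run:
```python
from h import *
s=sense();print(s['time_s'],s['position'],s['eef_rot'],s['wrist_force'],s['finger_gap']*94)
# staging behind the tile: 75mm back along -x at tile y, strip yaw
for w in((.609,.136,.12),(.455,-.012,.12),(.455,-.012,.007)): print(report(w,-.009))
```

```text
7.5333 [0.60931403 0.13707298 0.02751536] [-3.14109581e+00 -6.95368199e-05 -8.74697653e-03] [-0.5735669  -0.674712    0.64765599] 35.00101034419526
(array([ -0.3,   1. , -92.5]), np.float64(0.0))
(array([-153. ,  150.4,  -92.6]), np.float64(0.0))
(array([-153. ,  150.4,   20.4]), np.float64(0.0))
```

Call:
{"op": "jog_arm", "data": {
  "increments": [
    [[40,0,0,-40,0],[40,0,0,-75,0],[60,-25,20,-90,0],[60,-50,50,-92,0],[60,-80,80,-92,0],[60,-110,110,-92,0],[60,-140,135,-92,0],[60,-153,146,-92,0]]
  ]
}}

```text
time_s: 8.2
position: [0.4511, -0.0111, 0.1193]
eef_rot: [3.14, 0.001, -0.012]
wrist_force: [1.0, -0.3, 0.4]
finger_gap: 0.64
gripper_force: 0.0
```

Call:
{"op": "jog_arm", "data": {
  "increments": [
    [[60,0,0,30,0],[60,0,0,60,0],[60,0,0,90,0],[60,0,0,108,0],[60,0,0,112,0],[60,0,0,112,0],[60,0,0,112,0]]
  ]
}}

```text
time_s: 8.78
position: [0.4555, -0.0078, 0.0082]
eef_rot: [-3.141, -0.0, -0.009]
wrist_force: [-0.2, 0.1, -0.2]
finger_gap: 0.639
gripper_force: 0.0
```

Run:
```python
from h import *
p=vision.read_camera("scene");s=sense();print(s['time_s'],s['position'],s['eef_rot'],s['wrist_force'],s['finger_gap']*94)
print(fit([p],"spacer",(.609,.136,-.009),10),fit([p],"tile",(.55,-.008,.08)))
cv2.imwrite("pics/sp.png",cv2.resize(p["pixels"][150:260,240:440],None,fx=4,fy=4))
```

```text
8.8333 [ 0.45584272 -0.00787939  0.00860748] [-3.14142443e+00 -1.54862175e-03 -9.09604938e-03] [0.15228077 0.11031377 0.22573157] 59.9036890834701
(array([ 0.60826874,  0.13441398, -0.03338119]), np.float64(0.14774236387782202)) (array([ 0.54990547, -0.00802099,  0.0808904 ]), np.float64(0.030897954719457554))
```

View pics/sp.png

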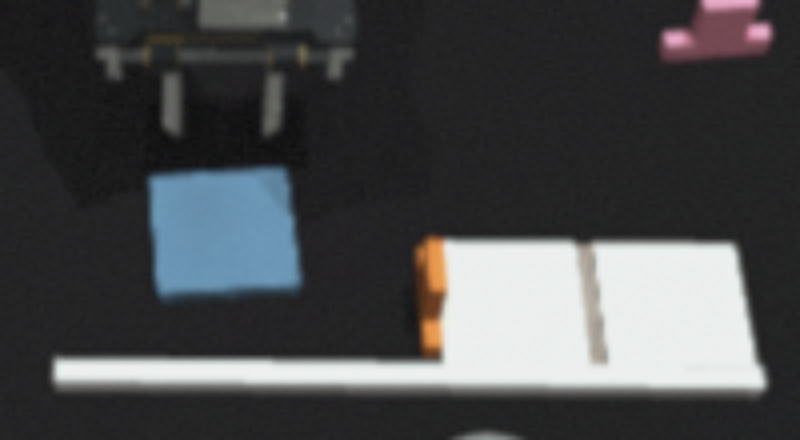

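Picture: the spacer at (432,300) stands flush against the white free edge. The tile is at (225,232) and the fingers are behind its rear edge. Now I'll push toward the edging.

Call:
{"op": "jog_arm", "data": {
  "increments": [
    [[60,15,0,0,0],[60,27,0,0,0],[60,36,0,0,0],[60,45,0,0,0],[60,54,0,0,0],[60,63,0,0,0],[60,71,0,0,0],[60,78,0,0,0]]
  ]
}}

```text
time_s: 9.5
position: [0.5337, -0.0088, 0.0075]
eef_rot: [-3.142, 0.0, -0.009]
wrist_force: [-3.4, 0.4, 2.2]
finger_gap: 0.64
gripper_force: 1.5
```

Call:
{"op": "jog_arm", "data": {
  "increments": [
    [[60,3,0,0,0],[60,5,0,0,0],[60,7,0,0,0],[60,9,0,0,0],[60,9,0,0,0],[60,9,0,0,0]]
  ]
}}

```text
time_s: 10.0
position: [0.5423, -0.0089, 0.0076]
eef_rot: [-3.141, -0.001, -0.009]
wrist_force: [0.3, -0.1, -0.8]
finger_gap: 0.635
gripper_force: 0.0
```

Run:
```python
from h import *
p=vision.read_camera("scene");s=sense();print(s['time_s'],s['position'],s['eef_rot'],s['wrist_force'],s['finger_gap']*94)
print(fit([p],"tile",(.60,-.008,.0)))
```

```text
10.05 [ 0.54224134 -0.00885078  0.00760125] [-3.14146499e+00 -6.42493608e-04 -9.21174235e-03] [-1.11036929  0.24583088 -0.01068054] 59.65134832127962
(array([ 5.98215772e-01, -1.13830707e-02,  5.16824561e-04]), np.float64(0.08215505913272014))
```

Call:
{"op": "jog_arm", "data": {
  "increments": [
    [[60,3,0,0,0],[60,5,0,0,0],[60,7,0,0,0],[60,9,0,0,0],[60,10,0,0,0],[60,11,0,0,0],[60,11,0,0,0]]
  ]
}}

```text
time_s: 10.63
position: [0.5524, -0.009, 0.0073]
eef_rot: [3.142, 0.001, -0.009]
wrist_force: [-5.6, 0.2, 4.8]
finger_gap: 0.635
gripper_force: 2.9
```

Call:
{"op": "jog_arm", "data": {
  "increments": [
    [[60,1,0,0,0],[60,2,0,0,0],[60,2,0,0,0],[60,2,0,0,0]]
  ]
}}

```text
time_s: 10.97
position: [0.5525, -0.009, 0.007]
eef_rot: [3.141, 0.005, -0.009]
wrist_force: [-15.1, 0.2, 11.8]
finger_gap: 0.639
gripper_force: 7.4
```

Call:
{"op": "jog_arm", "data": {
  "increments": [
    [[60,-8,0,0,0],[60,-15,0,-10,0],[60,-15,0,-30,0],[60,-15,0,-45,0],[60,-15,0,-45,0]]
  ]
}}

```text
time_s: 11.38
position: [0.5417, -0.0088, 0.0559]
eef_rot: [-3.141, -0.005, -0.009]
wrist_force: [0.9, 0.2, 0.3]
finger_gap: 0.641
gripper_force: 0.0
```

Run:
```python
from h import *
p=vision.read_camera("scene");s=sense();print(s['time_s'],s['position'],s['joint_positions'][6],s['joint_positions'])
print(fit([p],"tile",(.608,-.011,-.01)))
print(report((.610,-.115,.05),-.009-np.pi/2))
```

```text
11.4333 [ 0.54122686 -0.00888535  0.05458143] -1.8239302528641468 [ 0.10921808  0.41044021 -0.2573963   2.02236636  0.1547746   0.72295919
 -1.82393025]
(array([ 0.60038942, -0.01124187,  0.01051515]), np.float64(0.13728646347162365))
(array([ 69.8, 105.5,   4.8]), np.float64(1.57))
```

Call:
{"op": "jog_arm", "data": {
  "increments": [
    [[60,5,15,-10,-0.12],[60,10,40,-15,-0.24],[60,15,70,-15,-0.36],[60,30,100,-15,-0.48],[60,50,110,-15,-0.6],[60,69,110,-15,-0.72],[60,69,110,-15,-0.84],[60,69,110,-15,-0.96]]
  ]
}}

```text
time_s: 12.1
position: [0.6085, -0.1196, 0.0668]
eef_rot: [-3.141, -0.001, 0.956]
wrist_force: [-0.0, 0.3, -0.9]
finger_gap: 0.639
gripper_force: 0.0
```

Call:
{"op": "jog_arm", "data": {
  "increments": [
    [[60,0,0,0,-0.12],[60,0,0,0,-0.24],[60,0,0,0,-0.36],[60,0,0,0,-0.48],[60,0,0,0,-0.6],[60,0,0,0,-0.61],[60,0,0,0,-0.61]]
  ]
}}

```text
time_s: 12.68
position: [0.6077, -0.1196, 0.0671]
eef_rot: [-3.141, -0.001, 1.558]
wrist_force: [-0.3, -0.9, -0.1]
finger_gap: 0.638
gripper_force: 0.0
```

Run:
```python
from h import *
p=vision.read_camera("scene");s=sense();print(s['time_s'],s['position'],s['eef_rot'],s['joint_positions'][6])
print(fit([p],"tile",(.608,-.011,-.01)))
print(report((.609,-.115,.007),-.009+np.pi/2))
```

```text
12.7333 [ 0.60775797 -0.11960104  0.06718183] [-3.14134471e+00 -3.60485049e-04  1.55636091e+00] -0.24189188593213898
(array([ 0.60066336, -0.01189671,  0.01043729]), np.float64(0.11723566285033415))
(array([ 4.6,  1.2, 60.2]), np.float64(-0.005))
```

Run:
```python
from h import *
p,q=shots()
cv2.imwrite("pics/e.png",np.vstack([cv2.resize(p["pixels"][160:260,200:320],None,fx=4,fy=3.0),cv2.resize(q["pixels"][160:260,240:360],None,fx=4,fy=3)]))
```

```text
(no output)
```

View pics/e.png

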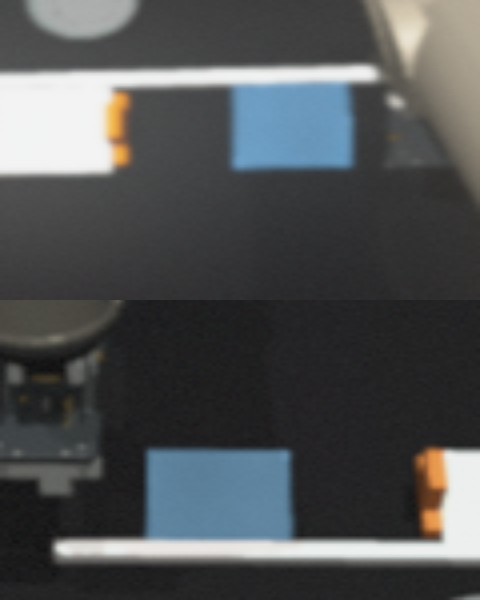

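Picture: the tile lies flat against the edging, with the spacer still against the white tile. Next I push along the edging.

Call:
{"op": "jog_arm", "data": {
  "increments": [
    [[60,0,0,30,-0.005],[60,0,0,50,-0.005],[60,5,0,60,-0.005],[60,20,0,60,-0.005],[60,35,0,60,-0.005],[60,46,0,60,-0.005],[60,54,0,60,-0.005],[60,62,0,60,-0.005]]
  ]
}}

```text
time_s: 13.5
position: [0.6088, -0.057, 0.0078]
eef_rot: [3.141, 0.001, 1.565]
wrist_force: [-0.4, -2.2, 1.1]
finger_gap: 0.636
gripper_force: 1.2
```

Call:
{"op": "jog_arm", "data": {
  "increments": [
    [[60,8,0,0,0],[60,16,0,0,0],[60,24,0,0,0],[60,32,0,0,0],[60,40,0,0,0],[60,48,0,0,0],[60,54,0,0,0],[60,58,0,0,0]]
  ]
}}

```text
time_s: 14.17
position: [0.6089, 0.0016, 0.0075]
eef_rot: [3.142, -0.0, 1.566]
wrist_force: [-0.6, -3.8, 2.1]
finger_gap: 0.639
gripper_force: 1.6
```

Run:
```python
from h import *
p=vision.read_camera("top");s=sense();print(s['time_s'],s['position'],s['eef_rot'],s['wrist_force'])
print(fit([p],"tile",(.608,.06,-.01)),fit([p],"spacer",(.608,.136,-.01),6))
```

```text
14.2167 [0.60882386 0.00226875 0.00749553] [-3.14157988e+00 -7.02458048e-04  1.56703338e+00] [-0.06153544  1.21707193  0.31433198]
(array([0.6068394 , 0.09712982, 0.24270751]), np.float64(0.4450100372813307)) (array([0.61298995, 0.13433863, 0.0493705 ]), np.float64(0.3772819472616633))
```

Remaining travel is about 20 mm. I'll go gently.

Call:
{"op": "jog_arm", "data": {
  "increments": [
    [[60,4,0,0,0],[60,7,0,0,0],[60,10,0,0,0],[60,13,0,0,0],[60,15,0,0,0],[60,16,0,0,0],[60,17,0,0,0],[60,17,0,0,0]]
  ]
}}

```text
time_s: 14.88
position: [0.6089, 0.0177, 0.0074]
eef_rot: [-3.141, -0.0, 1.566]
wrist_force: [-0.2, 0.2, -0.6]
finger_gap: 0.643
gripper_force: 0.0
```

Call:
{"op": "jog_arm", "data": {
  "increments": [
    [[60,1,0,0,0],[60,2,0,0,0],[60,3,0,0,0],[60,3,0,0,0]]
  ]
}}

```text
time_s: 15.22
position: [0.6089, 0.0202, 0.0075]
eef_rot: [-3.141, 0.0, 1.566]
wrist_force: [-0.9, -3.0, -0.2]
finger_gap: 0.639
gripper_force: 1.6
```

Call:
{"op": "jog_arm", "data": {
  "increments": [
    [[60,1,0,0,0],[60,2,0,0,0],[60,3,0,0,0],[60,3,0,0,0],[60,3,0,0,0]]
  ]
}}

```text
time_s: 15.63
position: [0.6088, 0.0205, 0.0074]
eef_rot: [-3.141, 0.003, 1.564]
wrist_force: [-2.7, -14.1, 4.0]
finger_gap: 0.633
gripper_force: 7.2
```

Call:
{"op": "jog_arm", "data": {
  "increments": [
    [[60,-8,0,0,0],[60,-20,0,0,0],[60,-20,0,-30,0.12],[60,-20,-20,-60,0.24],[60,-20,-50,-65,0.36],[60,0,-80,-65,0.48],[60,30,-90,-65,0.6],[60,55,-90,-65,0.72]]
  ]
}}

```text
time_s: 16.3
position: [0.5171, 0.0791, 0.073]
eef_rot: [3.141, 0.0, 0.839]
wrist_force: [1.4, 0.6, -1.0]
finger_gap: 0.637
gripper_force: 0.0
```

Call:
{"op": "jog_arm", "data": {
  "increments": [
    [[60,0,0,0,0.12],[60,0,0,0,0.24],[60,0,0,0,0.36],[60,0,0,0,0.48],[60,0,0,0,0.6],[60,0,0,0,0.72],[60,0,0,0,0.84],[60,0,0,0,0.855]]
  ]
}}

```text
time_s: 16.97
position: [0.5195, 0.0788, 0.0726]
eef_rot: [-3.141, -0.0, -0.015]
wrist_force: [0.2, -0.3, 0.2]
finger_gap: 0.639
gripper_force: 0.0
```

Run:
```python
from h import *
p,q=shots();s=sense();print(s['time_s'],s['position'],s['eef_rot'],s['wrist_force'])
print(fit([q],"tile",(.608,.08,-.01),5),fit([q],"spacer",(.608,.136,-.01),6))
print(report((.53,.079,.007),-.009))
cv2.imwrite("pics/f.png",np.vstack([cv2.resize(p["pixels"][160:240,160:280],None,fx=5,fy=3.5),cv2.resize(q["pixels"][190:260,270:390],None,fx=5,fy=4)]))
```

```text
17.0667 [0.51938675 0.07894189 0.07257387] [-3.14142574e+00 -2.93549203e-04 -5.87902856e-03] [-0.07631924 -0.47685351 -0.3740278 ]
(array([ 0.60266874,  0.07828313, -0.00168723]), np.float64(0.10557062382641347)) (array([ 0.607508  ,  0.13582295, -0.06947135]), np.float64(0.32782853127196065))
(array([10.6, -0.1, 65.6]), np.float64(0.003))
```

View pics/f.png

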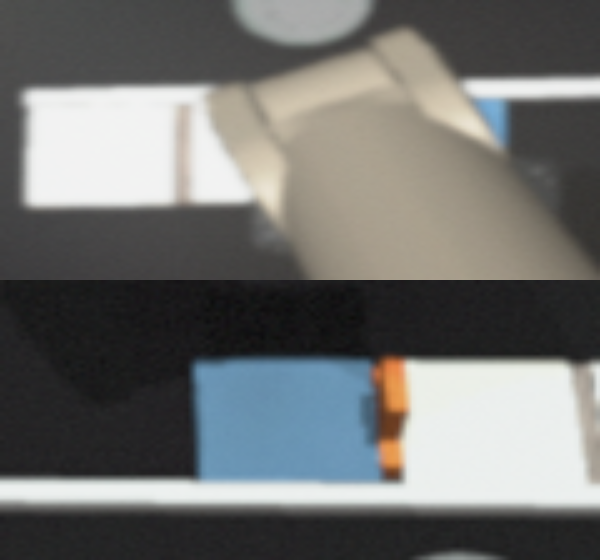

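Picture: the tile, spacer and white tile are in contact and flush with the edging. One more gentle nudge toward the edging.

Call:
{"op": "jog_arm", "data": {
  "increments": [
    [[60,0,0,35,0.002],[60,5,0,60,0.002],[60,14,0,65,0.002],[60,22,0,65,0.002],[60,27,0,65,0.002],[60,31,0,65,0.002],[60,33,0,65,0.002],[60,34,0,65,0.002]]
  ]
}}

```text
time_s: 17.73
position: [0.5534, 0.0787, 0.0084]
eef_rot: [-3.141, -0.0, -0.011]
wrist_force: [-7.1, 0.1, 4.0]
finger_gap: 0.638
gripper_force: 3.1
```

Call:
{"op": "jog_arm", "data": {
  "increments": [
    [[60,1,0,0,0],[60,2,0,0,0],[60,2,0,0,0],[60,2,0,0,0]]
  ]
}}

```text
time_s: 18.07
position: [0.5535, 0.0786, 0.0078]
eef_rot: [3.141, 0.003, -0.011]
wrist_force: [-11.6, -0.5, 7.5]
finger_gap: 0.635
gripper_force: 5.5
```

Call:
{"op": "jog_arm", "data": {
  "increments": [
    [[60,-4,0,0,0],[60,-12,0,0,0],[50,-12,0,-40,0],[40,-12,0,-78,0],[40,10,-20,-80,0],[40,35,-40,-80,0],[40,54,-58,-80,0],[40,54,-58,-80,0]]
  ]
}}

```text
time_s: 18.73
position: [0.6126, 0.1402, 0.0885]
eef_rot: [-3.139, -0.003, -0.008]
wrist_force: [-1.8, -0.3, -0.4]
finger_gap: 0.426
gripper_force: 0.0
```

Call:
{"op": "jog_arm", "data": {
  "increments": [
    [[40,0,0,0,0],[40,0,0,0,0],[40,0,0,0,0]]
  ]
}}

```text
time_s: 18.98
position: [0.6092, 0.1351, 0.0875]
eef_rot: [3.141, 0.0, -0.012]
wrist_force: [0.6, -1.6, 0.4]
finger_gap: 0.431
gripper_force: 0.0
```

Run:
```python
from h import *
s=sense();print(s['time_s'],s['position'],s['eef_rot'],s['finger_gap']*94)
print(report((.6093,.1366,.029),-.0105))
```

```text
18.9833 [0.60920502 0.13506984 0.08749457] [ 3.14107217e+00  2.84087683e-04 -1.18453507e-02] 40.471185468245416
(array([ 0.1, -1.6, 58.5]), np.float64(-0.001))
```

Call:
{"op": "jog_arm", "data": {
  "increments": [
    [[40,0,0,15,0],[40,0,0,30,0],[40,0,0,45,0],[40,0,0,57,0],[40,0,0,58,0],[40,0,0,58,0],[40,0,0,58,0],[40,0,0,58,0]]
  ]
}}

```text
time_s: 19.65
position: [0.6104, 0.1361, 0.0304]
eef_rot: [-3.141, -0.001, -0.011]
wrist_force: [0.2, 0.2, 0.1]
finger_gap: 0.424
gripper_force: 0.0
```

Call:
{"op": "jog_arm", "data": {
  "increments": [
    [[30,0,0,0,0],[22,0,0,0,0],[18,0,0,0,0],[15,0,0,0,0],[12,0,0,0,0],[0,0,0,0,0],[0,0,0,0,0],[0,0,0,0,0]]
  ]
}}

```text
time_s: 20.32
position: [0.61, 0.1358, 0.0296]
eef_rot: [3.141, -0.0, -0.011]
wrist_force: [-0.5, -1.4, 2.1]
finger_gap: 0.123
gripper_force: 30.0
```

Call:
{"op": "jog_arm", "data": {
  "increments": [
    [[0,0,0,-3,0],[0,0,0,-8,0],[0,0,0,-15,0],[0,0,0,-25,0],[0,0,0,-45,0],[0,0,0,-65,0],[0,0,0,-80,0],[0,0,0,-80,0]]
  ]
}}

```text
time_s: 20.98
position: [0.6118, 0.1368, 0.1138]
eef_rot: [-3.14, -0.005, -0.011]
wrist_force: [1.0, -0.8, -0.4]
finger_gap: 0.124
gripper_force: 30.0
```

Run:
```python
from h import *
s=sense();print(s['time_s'],s['position'],s['eef_rot'],s['finger_gap']*94)
ty=-.058
for w in((.52,-.15,.11),(.4245,-.3636,.11)): print(report(w,ty+np.pi/2),report(w,ty))
```

```text
20.9833 [0.61181636 0.13676936 0.11379594] [-3.13999372 -0.00517145 -0.01125732] 11.650053970259039
(array([-88.6, 287.8,   2.9]), np.float64(-1.524)) (array([-88.6, 287.8,   2.9]), np.float64(0.047))
(array([-181.7,  502.5,    2.1]), np.float64(-1.524)) (array([-181.7,  502.5,    2.1]), np.float64(0.047))
```

Call:
{"op": "jog_arm", "data": {
  "increments": [
    [[0,-10,30,0,-0.1],[0,-20,65,0,-0.2],[0,-32,100,0,-0.32],[0,-44,137,0,-0.44],[0,-56,174,0,-0.56],[0,-68,210,0,-0.68],[0,-80,245,0,-0.8],[0,-90,280,0,-0.92]]
  ]
}}

```text
time_s: 21.65
position: [0.517, -0.1407, 0.1097]
eef_rot: [3.141, -0.0, 0.891]
wrist_force: [1.1, -0.0, 0.2]
finger_gap: 0.126
gripper_force: 30.0
```

Run:
```python
from h import *
s=sense();print(s['time_s'],s['position'],s['eef_rot'],s['finger_gap']*94)
print(report((.4245,-.3636,.11),-.058+np.pi/2))
```

```text
21.65 [ 0.51702252 -0.14067312  0.10973667] [ 3.14136172e+00 -3.72582870e-05  8.91415375e-01] 11.799069728354889
(array([-231.6,   68.1,   -0.3]), np.float64(-0.621))
```

Call:
{"op": "jog_arm", "data": {
  "increments": [
    [[0,-33,10,0,-0.1],[0,-66,20,0,-0.2],[0,-100,30,0,-0.3],[0,-135,40,0,-0.4],[0,-170,50,0,-0.5],[0,-205,60,0,-0.6],[0,-231,68,0,-0.6],[0,-231,68,0,-0.6]]
  ]
}}

```text
time_s: 22.32
position: [0.4212, -0.3667, 0.1093]
eef_rot: [-3.141, 0.001, 1.479]
wrist_force: [-0.0, 0.1, -1.2]
finger_gap: 0.123
gripper_force: 30.0
```

Call:
{"op": "jog_arm", "data": {
  "increments": [
    [[0,0,0,10,0],[0,0,0,20,0],[0,0,0,30,0],[0,0,0,40,0],[0,0,0,40,0],[0,0,0,40,0]]
  ]
}}

```text
time_s: 22.82
position: [0.4246, -0.36, 0.0686]
eef_rot: [-3.14, -0.001, 1.487]
wrist_force: [0.1, -0.7, -0.5]
finger_gap: 0.126
gripper_force: 30.0
```

Run:
```python
from h import *
s=sense();p,q=shots();print(s['time_s'],s['position'],s['eef_rot'],s['finger_gap']*94)
print(report((.4245,-.3636,.035),-.058+np.pi/2))
print(fit([p],"tile",(.61,.079,-.01),4),fit([q],"tile",(.61,.079,-.01),4))
cv2.imwrite("pics/t.png",np.vstack([cv2.resize(q["pixels"][140:220,130:250],None,fx=5,fy=3.5),cv2.resize(q["pixels"][190:260,270:390],None,fx=5,fy=4)]))
```

```text
22.8167 [ 0.42456401 -0.36001093  0.06855017] [-3.14030342e+00 -1.27062729e-03  1.48694145e+00] 11.862653891808725
(array([-2.9, -0.2, 34.6]), np.float64(-0.026))
(array([ 0.61267016,  0.07992926, -0.03400439]), np.float64(0.06960247225733951)) (array([ 6.03575158e-01,  7.95460603e-02, -1.26929918e-04]), np.float64(0.10483248417477231))
```

View pics/t.png

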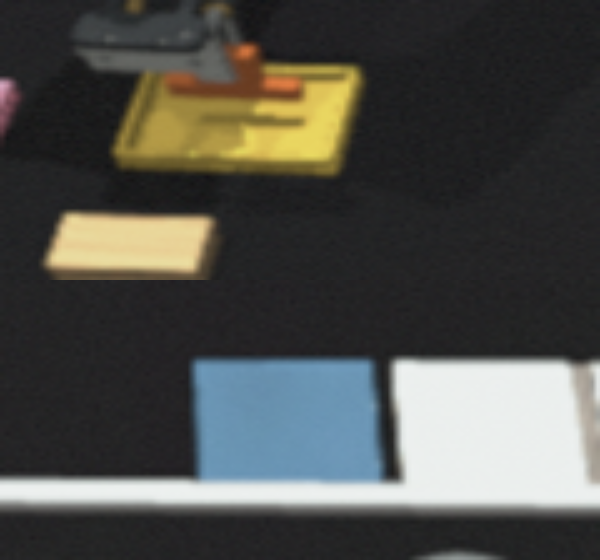

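Picture: the joint at (390,420) is even and the tile is flush with the edging. The spacer is above the tray. Now I'll lower and release it.

Call:
{"op": "jog_arm", "data": {
  "increments": [
    [[0,-2,0,10,-0.026],[0,-3,0,20,-0.026],[0,-3,0,28,-0.026],[0,-3,0,32,-0.026],[0,-3,0,34,-0.026],[0,-3,0,34,-0.026],[0,-3,0,34,-0.026]]
  ]
}}

```text
time_s: 23.5
position: [0.4243, -0.364, 0.0353]
eef_rot: [-3.142, -0.0, 1.512]
wrist_force: [-0.4, 0.2, -0.8]
finger_gap: 0.125
gripper_force: 30.0
```

Call:
{"op": "jog_arm", "data": {
  "increments": [
    [[0,0,0,0.7,0],[0,0,0,0.7,0],[14,0,0,0.7,0],[20,0,0,0.7,0],[30,0,0,0.7,0],[40,0,0,0.7,0],[40,0,0,0.7,0]]
  ]
}}

```text
time_s: 24.08
position: [0.4243, -0.3641, 0.0348]
eef_rot: [3.142, -0.0, 1.512]
wrist_force: [0.2, -0.6, 0.5]
finger_gap: 0.39
gripper_force: 0.0
```

Call:
{"op": "jog_arm", "data": {
  "increments": [
    [[40,0,0,-20,0],[40,0,0,-50,0],[40,0,0,-90,0],[40,-20,0,-130,0],[40,-50,0,-150,0],[40,-80,0,-150,0],[40,-80,0,-150,0],[40,-80,0,-150,0]]
  ]
}}

```text
time_s: 24.75
position: [0.4189, -0.4454, 0.1847]
eef_rot: [3.142, 0.0, 1.509]
wrist_force: [-0.5, 0.7, 0.0]
finger_gap: 0.426
gripper_force: 0.0
```

Run:
```python
from h import *
s=sense();p,q=shots();print(s['time_s'],s['position'],s['finger_gap']*94)
print(fit([p],"tile",(.61,.079,-.01),4))
for n in("dish","slidebox","beaker"):
    print(n,[np.round(ray(c,d["xy"],0)[:2],3).tolist() for c in(p,q) for d in finder.tip_of(c,n)[:1]])
cv2.imwrite("pics/z.png",np.vstack([cv2.resize(q["pixels"][140:220,110:230],None,fx=5,fy=3.5),cv2.resize(p["pixels"][170:240,170:290],None,fx=5,fy=4)]))
```

```text
24.75 [ 0.41885092 -0.44540323  0.18469374] 40.03604917477802
(array([ 0.61267016,  0.07992926, -0.03400439]), np.float64(0.07047993816316489))
dish [[0.762, 0.17], [0.779, 0.155]]
slidebox [[0.569, -0.401], [0.574, -0.399]]
beaker [[0.616, 0.461], [0.627, 0.476]]
```

View pics/z.png

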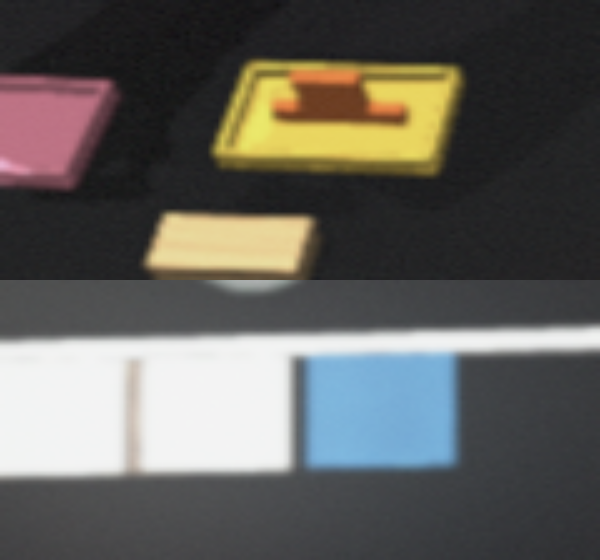

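Picture: the spacer stands in the yellow tray at (340,100). The blue tile is snug at (380,410) with an even joint at x≈299, and the bystanders haven't been moved. Handing in.

```bash
python3 -c "
from rig import job
print(job.job_done())"
```

```text
the job is handed in; nothing more can be done
None
```

The job is handed in at about 25 s on the robot clock: the blue tile lies snug against the edging with an even spacer-width joint, the orange spacer stands in the yellow tray, and the dish, slide box and beaker were not touched.

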